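# Open the plate incubator's lid and lock its folding stay

### The job

Open the lid of the plate incubator on the bench, without letting it drop, and lock the folding stay at its end: press the stay's elbow past dead straight until it rests against its stop, so that the lid is held open by the stay. Leave the reagent bottle, the tube rack and the tip box where they stand.

Things in the scene. Friction and masses are not known exactly. Their poses are not given: they have to be found in the camera images.
- incubator: Low white bench incubator for well plates, fixed, 284 mm deep (its own x), 250 mm wide (its own y), 103 mm high with the lid shut. Origin: centre of its footprint on the bench top, z up. Its front (control panel, lid handle) faces its own -x; the lid's hinge runs along its y at the back. The folding stay is on its +y end.
- lid_hinge (a point): Middle of the lid's hinge line (along the incubator's y), at the incubator's (120, 0, 80) mm; fixed. The lid is a slab reaching 262 mm forward of this line, 246 mm wide; when shut its underside is 1 mm and its top 23 mm above this line. Its mass is about 0.65 kg; some 5 N at the handle lifts it.
- lid_handle (a point): Middle of the lid's handle: a round steel bar 12 mm thick, 130 mm long along the incubator's y, on two 10 mm posts 58 mm either side of the middle, its axis 36 mm above the lid's top. Moves with the lid; when shut it is at the incubator's (-112, 0, 139) mm, that is 232 mm in front of the hinge line and 59 mm above it.
- lid (a joint): Opening angle of the lid, rad: 0 shut, growing as its front edge rises and swings back. At most 1.36 (78 degrees), when the stay is dead straight. The hinge is a little stiff: let go above about 1.25 the lid stays up for the moment by friction, let go much lower it falls shut.
- stay_pivot (a point): Fixed lower pivot of the stay, at the incubator's (-45, 148, 50) mm (level along y with the middle of the knob). The stay is two flat steel bars 13 by 3 mm: the lower, 90 mm, from this pivot to the elbow; the upper, 124 mm, from the elbow to the lid's end face, 130 mm from the hinge line.
- stay_knob (a point): Middle of the round knob on the stay's elbow, 14 mm thick, 24 mm long along the incubator's y, from 11 to 35 mm beyond its +y end face. It swings round stay_pivot at 90 mm radius, in the incubator's x-z plane: lid shut, 88 mm in front of and 19 mm above the pivot; stay dead straight, 60 mm behind and 67 mm above; at its stop, 69 mm behind and 58 mm above.
- stay_elbow (a joint): Elbow angle, rad: 0 folded (lid shut), 2.79 both bars dead straight, 3.04 over centre at its stop. With the lid nearly open the elbow still points up and to the front; pressed down and backwards (incubator's -z, +x) with a few newtons it passes straight and goes on to its stop; from there the lid cannot fold it. Short of straight it can fold up again.
- reagent: Loose white reagent bottle, 52 mm across, 115 mm high, behind the incubator, beside the tube rack. Origin at the centre of its underside, z up.
- tube_rack: Loose ivory rack with capped blood tubes, 70 by 150 mm, 88 mm high, behind the incubator. Origin at the centre of its underside, z up.
- tip_box: Loose box of pipette tips, 85 by 120 mm, 65 mm high, in front of the incubator. Origin at the centre of its underside, z up.

How it is judged:
At the end, for the whole second after the job is handed in: The lid stands open (joint lid above 1.28) and still, and the stay's elbow is over centre at its stop (joint stay_elbow above 2.92; straight is 2.79, the stop 3.04) and still (value of joint stay_elbow above 2.92 rad and value of joint lid above 1.28 rad and velocity of joint lid between -0.05 and 0.05 rad/s and velocity of joint stay_elbow between -0.1 and 0.1 rad/s); the robot touches nothing.
It fails at once if the lid is dropped (falls faster than 2 rad/s) (velocity of joint lid below -2 rad/s).
It fails at once if the reagent bottle is shifted more than 30 mm or tipped over (distance of reagent from where it was at the start of the episode above 0.03 m or angle between reagent's own z axis and vertical above 0.5 rad).
It fails at once if the tube rack is shifted more than 30 mm or tipped (distance of tube_rack from where it was at the start of the episode above 0.03 m or angle between tube_rack's own z axis and vertical above 0.5 rad).
It fails at once if the tip box is shifted more than 30 mm or tipped (distance of tip_box from where it was at the start of the episode above 0.03 m or angle between tip_box's own z axis and vertical above 0.5 rad).
It also fails if it takes over 48 s, if anything falls off the work surface, if the arm or the gripper's body presses on something with over 40 N, if the wrist force passes 120 N, or if a joint passes its speed limit or range.

### The arm

A 6-joint arm with a two-finger parallel gripper is mounted at the origin on the work surface. World frame = base frame: x ahead of the robot, y to its left, z up, the work surface at z = 0. Lengths are in m, angles in rad, forces in N, time in s.
With the tool pointing down it reaches from about 0.35 to 0.975 m from the base axis. Payload 4.9 kg.
Tool frame: the origin (TCP) lies between the finger pads; the fingertips stand 25 mm ahead of it and the grasp point (between the pads) lies 6 mm ahead of it; z points along the fingers, y is the line along which they close (so a half turn about z gives the same grasp; the last joint's range is limited). The gripper opens to 85 mm and grips with 20 to 120 N. Pads are 22 mm wide; open, the fingers measure 114 mm over their backs; the gripper's body (76 mm by 85 mm) begins 54 mm behind the grasp point. The pads swing forward as they close: fully open they stand 13 mm farther back than shut.
Start: joints at [1.039, 0.053, 1.613, -0, 1.476, -0.119], TCP at [0.251, 0.572, 0.256] pointing down, gripper open.
Joint ranges: [-3.01, 3.01], [-1.01, 2.22], [0.06, 2.58], [-1.02, 4.17], [0.09, 2.62], [-3.14, 3.14]. Speed limits (rad/s): [2.57, 2.57, 3.14, 3.14, 3.14, 3.14].

### API

Orientations are given as a unit quaternion [w, x, y, z].
In Python, from plant import manip gives the robot as it stands.
- The arm moves only by the shell command python3 -m inch 'ROWS'. ROWS is JSON, a list of rows, each a list of 3 entries, a list of its own where there are three numbers: the shift along the tool's x, y, z in m, then the turn, a rotation vector about the tool's x, y, z in rad, then the opening, from 0 (shut) to 1 (fully open). A call has 1 to 8 rows; each row shifts and turns the commanded pose from where the row before left it, along the tool's axes as they then stand; what a row does not reach is not made up. A row lasts 1/10 s, in which the tool goes at most 50 mm and 8.59 degrees, less where a joint would pass 70% of its speed; a pose out of reach is approached as far as the arm can. A call with a gripper value outside its range is refused whole. The fingers move at their own pace and stop on an object; the grip force is fixed at half the most. Time passes only in rows, so rows that do not move let the fingers close. It gives the time, the measured TCP pose, the force, the opening and the grip force at its end, in the units of the state.
- manip.state(): the state, without advancing time (a new reading comes with each control period).
- manip.grab_frame(name): name is "scene" or "side" or "wrist"; returns (picture, depth): 480x640x3 uint8, red, green, blue; 480x640 float32, m along the optical axis (not along the pixel's ray), 0 where there is no reading.
- manip.camera_params(name): a dict with "camera_matrix" (3x3 intrinsics, pixels), "rvec" (rotation vector, rad) and "tvec" (3), from world to camera coordinates, as OpenCV has them. Camera axes: x right, y down, z forward; pixel columns grow to the right and rows downward; lengths in m; the calibration is good to about 2 mm. A picture is of the moment at which its call begins: read the wrist's pose just before it. camera_params takes no time and is no camera call; for the wrist camera it gives the pose at the moment of the call.
- manip.job_done(): hands the job in; it is judged then, once.
Trained networks look in the newest picture that a camera, given by its name, has taken for a name from the list of things; names that differ only in an ending like _2 or _b are one class to them, and where a whole thing is asked for, a point or a joint stands for the part that bears it (a point fixed in the world has none). Each returns a list of dicts, best first, with "score" (0 to 1); they miss things now and then, are a little off and sometimes report something else, mostly with a low value. They report only what shows in the picture. A call takes as long as a camera call.
- manip.look_for(camera, label): "point" ([x, y, z] in m, in world coordinates, good to about 4 mm: the middle of the surface that is visible of it).
The state is a dict: "time": time; "joint_pos": joint angles; "joint_vel": joint speeds; "joint_efforts": joint torques, N m; "tool_pos": TCP position; "tool_rot": TCP orientation; "contact_force": force on the tool from outside, world axes, zero at the start; "ft_torque": the same for the moment, N m; "gripper_width": opening from 0.0 (shut) to 1.0 (fully open); "grasp_force": force on a finger pad.
Only numpy, scipy, OpenCV 4.12 (cv2) and the standard library are available. Lean on these libraries where they do the work, as an engineer would, in place of code of your own. Each camera call takes 0.05 s, during which the arm holds its last target. There are 200 camera calls.

## Working session

There is one attempt and no reset: what is moved stays moved. The work goes in short steps, Python scripts to look and compute and a shell command to move; the robot and the scene stay as the last step left them, time stands still between calls to the robot, and variables do not carry over. Pictures are saved under pics/ and viewed, at most 10 in all, crops included, and the job is handed in when it is done.

```bash
mkdir -p pics; ls; cat > h.py <<'E'
import numpy as np,cv2
from plant import manip
def look(cam,labels):
    out={}
    for l in labels:
        r=manip.look_for(cam,l); out[l]=[(np.round(d["point"],3).tolist(),round(d["score"],2)) for d in r[:2]]
    return out
E
python3 - <<'E'
from h import *
for c in("scene","side"):
    p,d=manip.grab_frame(c); cv2.imwrite(f"pics/{c}0.png",p[:,:,::-1])
    for k,v in look(c,["lid_handle","stay_knob","incubator","tip_box","reagent","tube_rack"]).items(): print(c,k,v)
s=manip.state(); print(s["tool_pos"],s["tool_rot"],s["time"])
E
```

```text
pics
scene lid_handle [([0.588, -0.071, 0.104], 0.85)]
scene stay_knob []
scene incubator [([0.596, -0.053, 0.107], 0.57)]
scene tip_box [([0.686, -0.244, 0.068], 0.92)]
scene reagent [([0.422, 0.078, 0.071], 0.67)]
scene tube_rack [([0.51, 0.18, 0.058], 0.93)]
side lid_handle [([0.571, -0.055, 0.099], 0.71)]
side stay_knob [([0.482, -0.241, 0.075], 0.53)]
side incubator [([0.556, -0.009, 0.107], 0.9)]
side tip_box [([0.679, -0.261, 0.067], 0.85)]
side reagent [([0.412, 0.088, 0.063], 0.64)]
side tube_rack [([0.484, 0.187, 0.062], 0.75)]
[0.25070724 0.57251687 0.25634528] [3.91833261e-07 2.04916445e-01 9.78779469e-01 4.42378316e-05] 0.7
```

View pics/scene0.png

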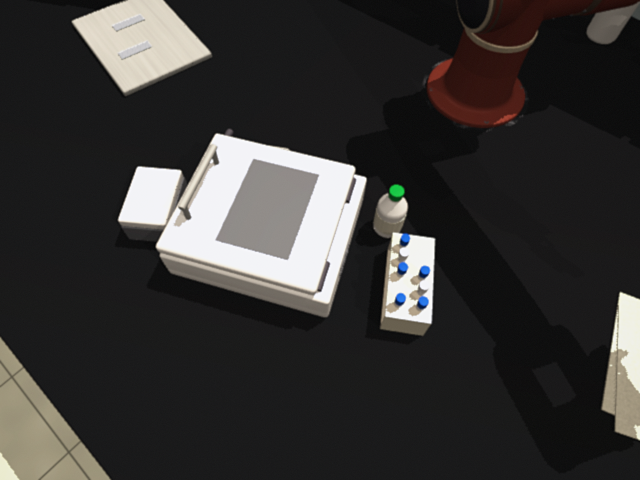

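View pics/side0.png

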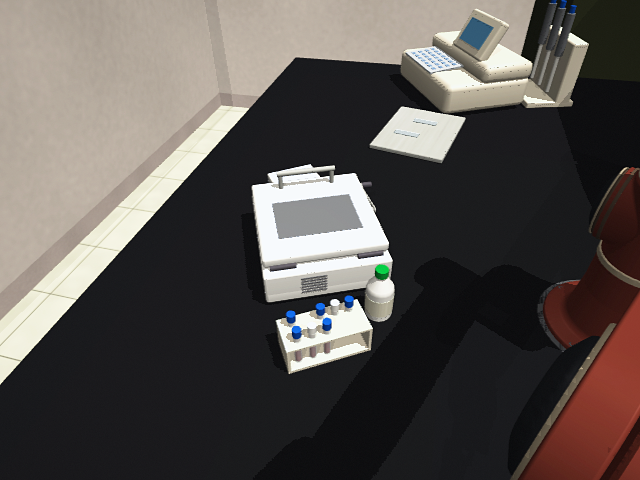

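The scene view shows the handle bar from (213,150) to (185,210), the knob at about (228,133), and the lid corners at (217,136), (161,248), (325,295) and (355,167). The side view agrees: the handle is far from the rack and bottle, with the stay on the robot's side. I'll fit the pose from depth.

```bash
cat >> h.py <<'E'
def cloud(cam,par=None):
    p,d=manip.grab_frame(cam); c=par or manip.camera_params(cam)
    K=np.array(c["camera_matrix"]);R=cv2.Rodrigues(np.array(c["rvec"],float))[0];t=np.array(c["tvec"],float).ravel()
    v,u=np.mgrid[:480,:640]; X=np.stack([(u-K[0,2])/K[0,0]*d,(v-K[1,2])/K[1,1]*d,d],-1)
    W=(X-t)@R; W[d==0]=np.nan
    return p,W
E
python3 - <<'E'
from h import *
for c in("scene","side"):
    p,W=cloud(c); P=W.reshape(-1,3)
    b=(P[:,0]>.38)&(P[:,0]<.8)&(P[:,1]>-.33)&(P[:,1]<.16)
    top=P[b&(abs(P[:,2]-.103)<.006)&(P[:,1]>-.2)&(P[:,1]<.09)]
    print(c,"top",len(top),np.median(top[:,2]),cv2.minAreaRect(top[:,:2].astype(np.float32)*1000), (cv2.boxPoints(cv2.minAreaRect(top[:,:2].astype(np.float32)*1000))).round().tolist())
    h=P[b&(P[:,2]>.130)&(P[:,2]<.155)&(P[:,1]<-.05)]
    print("bar",len(h),h.mean(0),np.percentile(h[:,2],95)); r=cv2.minAreaRect(h[:,:2].astype(np.float32)*1000); print(r)
    k=P[b&(P[:,2]>.05)&(P[:,2]<.09)&(P[:,0]<.52)&(P[:,0]>.42)&(P[:,1]<-.12)&(P[:,1]>-.3)]
    print("knobish",len(k),np.median(k,0))
E
```

```text
scene top 19148 0.10460221088529104 ((555.5425415039062, -38.70796203613281), (246.856201171875, 350.34588623046875), 25.674043655395508) [[368.0, 66.0], [520.0, -250.0], [743.0, -143.0], [591.0, 173.0]]
bar 584 [ 0.62204588 -0.1666595   0.14379173] 0.1470842593497537
((618.9880981445312, -169.66717529296875), (129.5913543701172, 13.015414237976074), 25.432302474975586)
knobish 56 [ 0.49037254 -0.25299768  0.07531203]
side top 8825 0.10458249258426747 ((554.2599487304688, -39.36561584472656), (245.1740264892578, 353.28076171875), 25.78148651123047) [[367.0, 66.0], [521.0, -252.0], [741.0, -145.0], [588.0, 173.0]]
bar 342 [ 0.61657115 -0.16745547  0.14209654] 0.14696787266980763
((616.818359375, -169.92349243164062), (129.1941680908203, 15.982486724853516), 24.96849250793457)
knobish 91 [ 0.48822206 -0.24571038  0.07605596]
```

```bash
cat >> h.py <<'E'
yaw=np.deg2rad(115.3); ex=np.array([np.cos(yaw),np.sin(yaw),0]); ey=np.array([-ex[1],ex[0],0]); ez=np.array([0,0,1.])
O=np.array([.6175,-.170,0])+.112*ex
def inc(p): p=np.asarray(p,float)-O; return np.array([p@ex,p@ey,p[2]])
def wor(p): return O+p[0]*ex+p[1]*ey+np.array([0,0,p[2]])
from scipy.spatial.transform import Rotation as Ro
def tool():
    s=manip.state(); q=s["tool_rot"]; R=Ro.from_quat([q[1],q[2],q[3],q[0]]).as_matrix()
    return s,np.array(s["tool_pos"]),R
def rep():
    s,p,R=tool(); print("t",round(s["time"],2),"tcp inc mm",(inc(p)*1e3).round(1),"grasp",(inc(p+.006*R[:,2])*1e3).round(1),"axes in inc:",[ (np.array([ex,ey,ez])@R[:,i]).round(3).tolist() for i in range(3)],"F",np.round(s["contact_force"],1),"w",round(s["gripper_width"],3),"g",s["grasp_force"],"q",np.round(s["joint_pos"],2))
E
python3 - <<'E'
from h import *
rep()
s,p,R=tool()
Rt=np.column_stack([-ey,-ex,-ez]); print("turn about tool",Ro.from_matrix(R.T@Rt).as_rotvec())
tgt=wor([-.112,0,.25]); print("shift in turned tool axes",Rt.T@(tgt-p), O)
from scipy.optimize import fsolve
r=lambda a,b:np.array([a,b])
# lid angle -> knob: attach from straight config
A0=r(-45,50)+r(60,67)/np.hypot(60,67)*214-r(120,80); 
for th in(0,.8,1.2,1.25,1.28,1.3,1.32,1.34,1.35):
    d=1.36-th; c,s_=np.cos(d),np.sin(d); A=r(120,80)+r(c*A0[0]-s_*A0[1],s_*A0[0]+c*A0[1])
    v=A-r(-45,50);L=np.hypot(*v);a=(L*L+90**2-124**2)/2/L;h=np.sqrt(max(0,90**2-a*a));k=r(-45,50)+v/L*a+r(-v[1],v[0])/L*h
    ha=np.arctan2(59,-232)-th; H=r(120,80)+np.hypot(59,232)*r(np.cos(ha),np.sin(ha))
    print(th,"knob",k.round(1),"attach",A.round(1),"handle",H.round(1))
E
```

```text
t 0.8 tcp inc mm [716.   14.3 256.3] grasp [716.   14.3 250.3] axes in inc: [[0.754, 0.657, -0.0], [0.657, -0.754, 0.0], [-0.0, -0.0, -1.0]] F [ 0.2 -0.1 -0.1] w 0.999 g 0.0 q [ 1.04  0.05  1.61 -0.    1.48 -0.12]
turn about tool [2.91056579e-05 4.84169076e-06 2.28723204e+00]
shift in turned tool axes [0.0142777  0.82801542 0.00630178] [ 0.56963592 -0.06874275  0.        ]
0 knob [-133.6   65.6] attach [-11.2  85.3] handle [-112.  139.]
0.8 knob [-82.7 131.7] attach [ 32.4 177.8] handle [  0.7 287.5]
1.2 knob [-27.6 138.3] attach [ 77.4 204.2] handle [ 90.9 317.6]
1.25 knob [-18.5 136. ] attach [ 83.7 206.2] handle [102.8 318.8]
1.28 knob [-12.5 133.9] attach [ 87.5 207.2] handle [110.  319.2]
1.3 knob [ -8.1 132.1] attach [ 90.  207.9] handle [114.8 319.3]
1.32 knob [ -3.2 129.7] attach [ 92.6 208.4] handle [119.6 319.4]
1.34 knob [  2.8 126.3] attach [ 95.2 208.9] handle [124.4 319.3]
1.35 knob [  6.6 123.7] attach [ 96.5 209.2] handle [126.8 319.3]
```

```bash
python3 -m inch '[[[0,0,0],[0,0,0.147],1],[[0,0,0],[0,0,0.147],1],[[0,0,0],[0,0,0.147],1],[[0,0,0],[0,0,0.147],1],[[0,0,0],[0,0,0.147],1],[[0,0,0],[0,0,0.147],1],[[0,0,0],[0,0,0.147],1],[[0,0,0],[0,0,0.147],1]]' && python3 -m inch '[[[0,0,0],[0,0,0.147],1],[[0,0,0],[0,0,0.147],1],[[0,0,0],[0,0,0.147],1],[[0,0,0],[0,0,0.147],1],[[0,0,0],[0,0,0.147],1],[[0,0,0],[0,0,0.147],1],[[0,0,0],[0,0,0.147],1],[[0,0,0],[0,0,0.082],1]]'
python3 -m inch '[[[0,0.03,0],[0,0,0],1],[[0,0.04,0],[0,0,0],1],[[0,0.04,0],[0,0,0],1],[[0,0.04,0],[0,0,0],1],[[0,0.04,0],[0,0,0],1],[[0,0.04,0],[0,0,0],1],[[0,0.04,0],[0,0,0],1],[[0,0.04,0],[0,0,0],1]]' && python3 -m inch '[[[0,0.04,0],[0,0,0],1],[[0,0.04,0],[0,0,0],1],[[0,0.04,0],[0,0,0],1],[[0,0.04,0],[0,0,0],1],[[0,0.04,0],[0,0,0],1],[[0,0.04,0],[0,0,0],1],[[0,0.04,0],[0,0,0],1],[[0,0.04,0],[0,0,0],1]]'; python3 -c "from h import *;rep()"
```

```text
time: 1.6
tool_pos: [0.2507, 0.5725, 0.2564]
tool_rot: [-0.0, 0.716, 0.699, 0.0]
contact_force: [-0.4, 0.0, 0.2]
gripper_width: 1.003
grasp_force: 0.0
time: 2.4
tool_pos: [0.2507, 0.5725, 0.2563]
tool_rot: [-0.0, 0.976, 0.217, -0.0]
contact_force: [-1.3, 0.2, -0.3]
gripper_width: 1.001
grasp_force: 0.0
time: 3.2
tool_pos: [0.3837, 0.2908, 0.2566]
tool_rot: [-0.0, 0.976, 0.219, 0.0]
contact_force: [0.7, -0.4, 0.4]
gripper_width: 0.998
grasp_force: 0.0
time: 4.0
tool_pos: [0.5206, 0.0013, 0.2566]
tool_rot: [0.0, 0.976, 0.219, 0.0]
contact_force: [-0.1, 0.7, 0.9]
gripper_width: 1.002
grasp_force: 0.0
t 4.0 tcp inc mm [ 84.3  14.4 256.6] grasp [ 84.3  14.4 250.6] axes in inc: [[0.0, -1.0, 0.001], [-1.0, -0.0, 0.0], [-0.0, -0.001, -1.0]] F [-0.1  0.7  0.9] w 1.002 g 0.0 q [-0.14 -0.2   1.85  0.    1.49  0.99]
```

```bash
python3 -m inch '[[[0.004,0.04,0],[0,0,0],1],[[0.005,0.04,0],[0,0,0],1],[[0.005,0.04,0],[0,0,0],1],[[0,0.04,0],[0,0,0],1],[[0,0.03,0],[0,0,0],1],[[0,0.006,0],[0,0,0],1],[[0,0,0],[0,0,0],1]]'; python3 - <<'E'
from h import *
rep()
p,W=cloud("wrist"); cv2.imwrite("pics/w1.png",p[:,:,::-1])
P=W.reshape(-1,3); P=P[~np.isnan(P[:,0])]; I=np.array([(P-O)@ex,(P-O)@ey,P[:,2]]).T
b=I[(I[:,2]>.13)&(I[:,2]<.155)&(abs(I[:,0]+.112)<.05)&(abs(I[:,1])<.09)]
print(len(b),b.mean(0),np.percentile(b[:,2],[50,95]),np.percentile(b[:,1],[1,99])); print(cv2.minAreaRect(b[:,:2].astype(np.float32)*1000))
print(look("wrist",["lid_handle"]))
E
```

```text
time: 4.7
tool_pos: [0.6166, -0.1689, 0.256]
tool_rot: [-0.0, 0.976, 0.218, -0.0]
contact_force: [0.1, -0.1, 0.2]
gripper_width: 0.998
grasp_force: 0.0
t 4.7 tcp inc mm [-110.6    0.4  256. ] grasp [-110.6    0.4  250. ] axes in inc: [[-0.001, -1.0, -0.0], [-1.0, 0.001, -0.001], [0.001, 0.0, -1.0]] F [ 0.1 -0.1  0.2] w 0.998 g 0.0 q [-0.38  0.09  1.58  0.    1.48  0.75]
3338 [-0.11297647 -0.00426554  0.14342071] [0.14381265 0.14547598] [-0.06368585  0.0636039 ]
((-112.8802490234375, 0.6177215576171875), (11.935306549072266, 129.9144287109375), 0.4809802174568176)
{'lid_handle': [([0.6, -0.072, 0.1], 0.63)]}
```

View pics/w1.png

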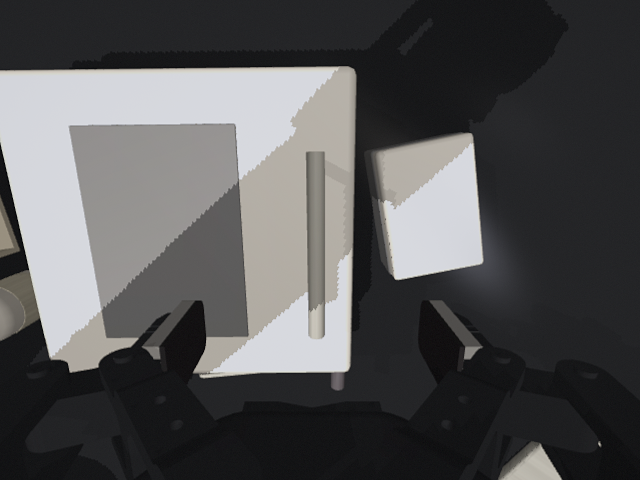

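The bar appears upright at columns 306–325, rows 152–338. Depth puts it at incubator (-113, 0.6) mm with the axis at z ≈ 139.5 mm, so I only need a 2 mm correction. I'll descend and grip.

```bash
python3 -m inch '[[[0,0.002,0.02],[0,0,0],1],[[0,0,0.025],[0,0,0],1],[[0,0,0.025],[0,0,0],1],[[0,0,0.02],[0,0,0],1],[[0,0,0.015],[0,0,0],1],[[0,0,0.006],[0,0,0],1],[[0,0,0],[0,0,0],0.5],[[0,0,0],[0,0,0],0.3]]' && python3 -m inch '[[[0,0,0],[0,0,0],0],[[0,0,0],[0,0,0],0],[[0,0,0],[0,0,0],0],[[0,0,0],[0,0,0],0],[[0,0,0],[0,0,0],0],[[0,0,0],[0,0,0],0]]'; python3 -c "from h import *;rep()"
```

```text
time: 5.6
tool_pos: [0.618, -0.17, 0.1466]
tool_rot: [0.001, 0.976, 0.219, 0.001]
contact_force: [0.7, 0.1, 0.4]
gripper_width: 0.693
grasp_force: 0.0
time: 6.2
tool_pos: [0.6182, -0.171, 0.1463]
tool_rot: [0.001, 0.976, 0.219, 0.001]
contact_force: [2.7, -4.6, 3.0]
gripper_width: 0.117
grasp_force: 58.5
t 6.2 tcp inc mm [-113.1   -0.2  146.3] grasp [-113.2   -0.2  140.3] axes in inc: [[0.0, -1.0, 0.001], [-1.0, -0.0, 0.003], [-0.003, -0.001, -1.0]] F [ 2.7 -4.6  3. ] w 0.117 g 58.50190758705139 q [-0.39  0.18  1.67 -0.    1.29  0.74]
```

```bash
python3 - <<'E'
import numpy as np
th=np.arange(0,27.5)*.05; a=np.arctan2(59,-232)-th; x=239.4*np.cos(a);z=239.4*np.sin(a)
d=np.diff(np.c_[x,z],axis=0)
for i,r in enumerate(d): print(round(th[i+1],2),"y",round(-r[0]/1e3,4),"z",round(-r[1]/1e3,4))
E
```

```text
0.05 y -0.0032 z -0.0115
0.1 y -0.0038 z -0.0113
0.15 y -0.0044 z -0.0111
0.2 y -0.0049 z -0.0109
0.25 y -0.0055 z -0.0106
0.3 y -0.006 z -0.0104
0.35 y -0.0065 z -0.0101
0.4 y -0.007 z -0.0097
0.45 y -0.0075 z -0.0094
0.5 y -0.0079 z -0.009
0.55 y -0.0084 z -0.0086
0.6 y -0.0088 z -0.0081
0.65 y -0.0092 z -0.0077
0.7 y -0.0096 z -0.0072
0.75 y -0.0099 z -0.0067
0.8 y -0.0102 z -0.0062
0.85 y -0.0105 z -0.0057
0.9 y -0.0108 z -0.0052
0.95 y -0.011 z -0.0046
1.0 y -0.0113 z -0.0041
1.05 y -0.0114 z -0.0035
1.1 y -0.0116 z -0.0029
1.15 y -0.0117 z -0.0023
1.2 y -0.0118 z -0.0018
1.25 y -0.0119 z -0.0012
1.3 y -0.012 z -0.0006
1.35 y -0.012 z 0.0
```

```bash
python3 -m inch '[[[0,-0.0032,-0.0115],[0,0,0],0],[[0,-0.0038,-0.0113],[0,0,0],0],[[0,-0.0044,-0.0111],[0,0,0],0],[[0,-0.0049,-0.0109],[0,0,0],0]]'; python3 -c "from h import *;rep()"
```

```text
time: 6.6
tool_pos: [0.6113, -0.1569, 0.1904]
tool_rot: [0.002, 0.976, 0.219, 0.001]
contact_force: [5.1, -7.2, -3.5]
gripper_width: 0.116
grasp_force: 58.3
t 6.6 tcp inc mm [-97.6   0.  190.4] grasp [-97.6  -0.  184.4] axes in inc: [[-0.0, -1.0, 0.001], [-1.0, 0.0, 0.005], [-0.005, -0.001, -1.0]] F [ 5.1 -7.2 -3.5] w 0.116 g 58.3256059885025 q [-0.37  0.11  1.66 -0.    1.36  0.76]
```

Low forces, lid following. Continue.

```bash
python3 -m inch '[[[0,-0.0055,-0.0106],[0,0,0],0],[[0,-0.006,-0.0104],[0,0,0],0],[[0,-0.0065,-0.0101],[0,0,0],0],[[0,-0.007,-0.0097],[0,0,0],0],[[0,-0.0075,-0.0094],[0,0,0],0],[[0,-0.0079,-0.009],[0,0,0],0],[[0,-0.0084,-0.0086],[0,0,0],0],[[0,-0.0088,-0.0081],[0,0,0],0]]' && python3 -m inch '[[[0,-0.0092,-0.0077],[0,0,0],0],[[0,-0.0096,-0.0072],[0,0,0],0],[[0,-0.0099,-0.0067],[0,0,0],0],[[0,-0.0102,-0.0062],[0,0,0],0]]'; python3 -c "from h import *;rep()"
```

```text
time: 7.4
tool_pos: [0.5868, -0.1061, 0.2682]
tool_rot: [0.004, 0.976, 0.218, 0.001]
contact_force: [2.7, -10.8, 2.9]
gripper_width: 0.118
grasp_force: 58.4
time: 7.8
tool_pos: [0.5701, -0.0715, 0.2974]
tool_rot: [0.005, 0.976, 0.218, 0.002]
contact_force: [1.9, -12.2, 7.4]
gripper_width: 0.114
grasp_force: 58.4
t 7.8 tcp inc mm [ -2.7   0.8 297.4] grasp [ -2.8   0.8 291.4] axes in inc: [[-0.002, -1.0, 0.001], [-1.0, 0.002, 0.011], [-0.011, -0.001, -1.0]] F [  1.9 -12.2   7.4] w 0.114 g 58.436567187309265 q [-0.25 -0.09  1.69 -0.01  1.54  0.88]
```

```bash
python3 -m inch '[[[0,-0.0105,-0.0057],[0,0,0],0],[[0,-0.0108,-0.0052],[0,0,0],0],[[0,-0.011,-0.0046],[0,0,0],0],[[0,-0.0113,-0.0041],[0,0,0],0],[[0,-0.0114,-0.0035],[0,0,0],0],[[0,-0.0116,-0.0029],[0,0,0],0],[[0,-0.0117,-0.0023],[0,0,0],0],[[0,-0.0118,-0.0018],[0,0,0],0]]' && python3 -m inch '[[[0,-0.0119,-0.0012],[0,0,0],0],[[0,-0.011,-0.0006],[0,0,0],0],[[0,-0.004,0],[0,0,0],0],[[0,0,0],[0,0,0],0]]'; python3 -c "from h import *;rep()"
```

```text
time: 8.6
tool_pos: [0.5302, 0.0113, 0.3276]
tool_rot: [0.003, 0.976, 0.218, 0.0]
contact_force: [-4.0, -9.0, 12.9]
gripper_width: 0.114
grasp_force: 64.8
time: 9.0
tool_pos: [0.5177, 0.0372, 0.3287]
tool_rot: [0.001, 0.976, 0.219, -0.001]
contact_force: [-9.3, -4.5, 11.8]
gripper_width: 0.114
grasp_force: 65.0
t 9.0 tcp inc mm [118.    1.6 328.7] grasp [118.    1.7 322.7] axes in inc: [[0.001, -1.0, -0.003], [-1.0, -0.001, 0.002], [-0.002, 0.003, -1.0]] F [-9.3 -4.5 11.8] w 0.114 g 64.9636459350586 q [-0.07 -0.23  1.76 -0.    1.62  1.06]
```

```bash
python3 -m inch '[[[0,-0.003,0.001],[0,0,0],0],[[0,-0.003,0.001],[0,0,0],0],[[0,0,0],[0,0,0],0]]'; python3 - <<'E'
from h import *
rep()
for c in("side","scene"):
    p,W=cloud(c); cv2.imwrite(f"pics/{c}2.png",p[:,:,::-1])
    for l in("stay_knob","lid_handle"):
        for q,s in look(c,[l])[l]: print(c,l,(inc(q)*1e3).round(),s)
E
```

```text
time: 9.3
tool_pos: [0.5156, 0.0416, 0.3286]
tool_rot: [0.003, 0.976, 0.219, -0.0]
contact_force: [-11.0, -6.7, 17.1]
gripper_width: 0.112
grasp_force: 65.5
t 9.3 tcp inc mm [122.9   1.7 328.6] grasp [122.9   1.7 322.6] axes in inc: [[-0.0, -1.0, -0.002], [-1.0, 0.0, 0.005], [-0.005, 0.002, -1.0]] F [-11.   -6.7  17.1] w 0.112 g 65.53396940231323 q [-0.06 -0.24  1.77 -0.01  1.61  1.07]
side lid_handle [107.  -5. 222.] 0.74
scene stay_knob [-24. 136.  87.] 0.58
scene lid_handle [ 97. -58. 262.] 0.83
```

View pics/side2.png

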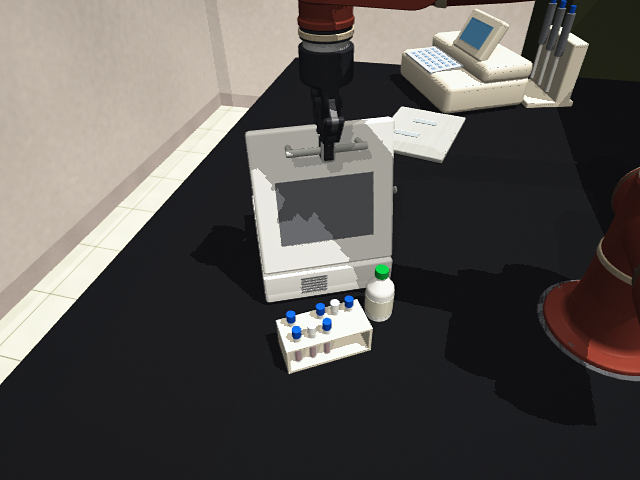

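View pics/scene2.png

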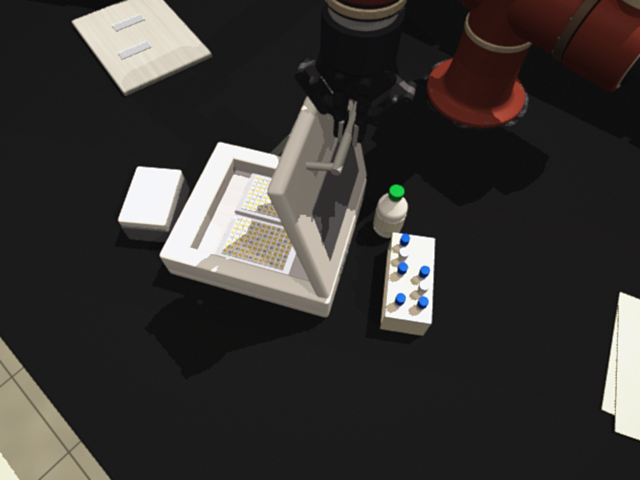

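The side view shows the lid almost upright, with the gripper on the bar at (328,150). In the scene view the lid is up and the objects haven't moved. I'll release gently and back off upwards.

```bash
python3 -m inch '[[[0,0,0],[0,0,0],0.2],[[0,0,0],[0,0,0],0.3],[[0,0,0],[0,0,0],0.35],[[0,0,0],[0,0,0],0.35]]'; python3 -c "
from h import *;rep()"; python3 -m inch '[[[0,0,-0.01],[0,0,0],0.35],[[0,0,-0.02],[0,0,0],0.35],[[0,0,-0.03],[0,0,0],0.35],[[0,0,-0.03],[0,0,0],0.35]]'; python3 - <<'E'
from h import *
rep()
p,W=cloud("scene"); cv2.imwrite("pics/scene3.png",p[:,:,::-1][60:320,100:420].repeat(2,0).repeat(2,1))
P=W.reshape(-1,3); I=np.array([(P-O)@ex,(P-O)@ey,P[:,2]]).T.reshape(480,640,3)
m=(abs(I[...,1]-.0)<.12)&(I[...,2]>.15)&(I[...,2]<.30)&(I[...,0]>0)&(I[...,0]<.14)&(p.min(2)>100)
b=I[m]; 
for z in(.16,.2,.24,.28):
    q=b[abs(b[:,2]-z)<.01]; print(z,len(q),np.percentile(q[:,0],[10,50,90]).round(3) if len(q) else"")
E
```

```text
time: 10.0
tool_pos: [0.5162, 0.0434, 0.3226]
tool_rot: [-0.001, 0.976, 0.219, -0.001]
contact_force: [-0.8, 0.9, -0.1]
gripper_width: 0.348
grasp_force: 0.0
t 10.0 tcp inc mm [124.3   0.4 322.6] grasp [124.3   0.4 316.6] axes in inc: [[0.001, -1.0, -0.002], [-1.0, -0.001, -0.001], [0.001, 0.002, -1.0]] F [-0.8  0.9 -0.1] w 0.348 g 0.0 q [-0.06 -0.24  1.77  0.    1.61  1.07]
time: 10.4
tool_pos: [0.5164, 0.0433, 0.4148]
tool_rot: [-0.0, 0.976, 0.219, -0.0]
contact_force: [0.9, -0.4, 0.7]
gripper_width: 0.347
grasp_force: 0.0
t 10.4 tcp inc mm [1.240e+02 3.000e-01 4.148e+02] grasp [1.240e+02 3.000e-01 4.088e+02] axes in inc: [[0.0, -1.0, -0.001], [-1.0, -0.0, -0.001], [0.001, 0.001, -1.0]] F [ 0.9 -0.4  0.7] w 0.347 g 0.0 q [-0.06 -0.25  1.63  0.    1.76  1.07]
0.16 178 [0.122 0.124 0.126]
0.2 199 [0.113 0.115 0.117]
0.24 184 [0.104 0.106 0.108]
0.28 585 [0.094 0.097 0.098]
```

View pics/scene3.png

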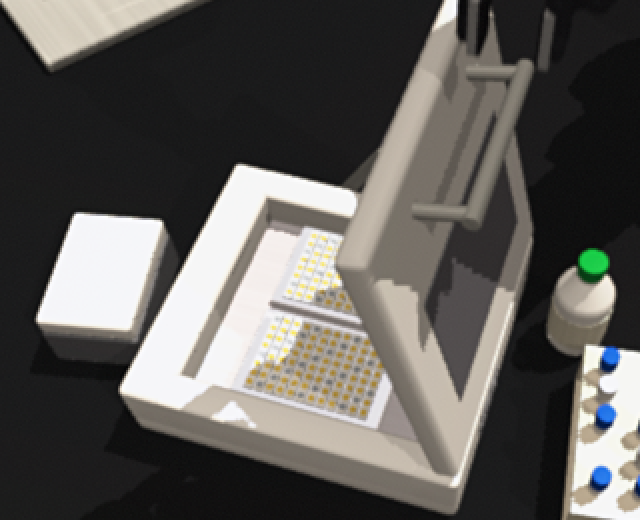

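Depth puts the lid at about 1.35 rad and it is standing by itself; the bottle, rack and box haven't moved. The knob should be near incubator (5, 148, 125) mm. I'll move over it with fingers shut and the tool tilted along the pressing direction.

```bash
python3 -m inch '[[[-0.02,0.02,0],[0,0,0],0],[[-0.03,0.03,0],[0,0,0],0],[[-0.03,0.04,0],[0,0,0],0],[[-0.03,0.04,0],[0,0,0],0],[[-0.03,0.03,0],[0,0,0],0],[[-0.01,0.01,0],[0,0,0],0],[[0,0,0],[0.125,0,0],0],[[0,0,0],[0.125,0,0],0]]' && python3 -m inch '[[[0,0,0],[0.125,0,0],0],[[0,0,0],[0.125,0,0],0],[[0,0,0],[0.125,0,0],0],[[0,0,0],[0.125,0,0],0],[[0,0,0],[0,0,0],0]]'; python3 - <<'E'
from h import *
rep()
p,W=cloud("wrist"); cv2.imwrite("pics/w4.png",p[:,:,::-1])
P=W.reshape(-1,3); I=np.array([(P-O)@ex,(P-O)@ey,P[:,2]]).T
b=I[(I[:,1]>.138)&(I[:,1]<.165)&(I[:,2]>.09)&(I[:,2]<.16)&(abs(I[:,0])<.06)]
if len(b): print(len(b),np.median(b,0),np.percentile(b,[5,95],axis=0))
for q,s in look("wrist",["stay_knob"])["stay_knob"]: print((inc(q)*1e3).round(),s)
E
```

```text
time: 11.25
tool_pos: [0.4536, -0.1742, 0.4153]
tool_rot: [-0.123, 0.968, 0.218, -0.027]
contact_force: [0.8, -0.2, 0.9]
gripper_width: 0.003
grasp_force: 0.0
time: 11.75
tool_pos: [0.4542, -0.1754, 0.4108]
tool_rot: [-0.36, 0.907, 0.203, -0.082]
contact_force: [-0.4, -0.3, 0.0]
gripper_width: 0.004
grasp_force: 0.0
t 11.75 tcp inc mm [-47.1 150.  410.8] grasp [-43.  150.  406.4] axes in inc: [[-0.001, -1.0, -0.003], [-0.728, 0.002, -0.686], [0.686, 0.001, -0.728]] F [-0.4 -0.3  0. ] w 0.004 g 0.0 q [-0.68  0.02  1.51  0.4   2.28  0.61]
336 [-0.00398848  0.14917278  0.13312884] [[-0.00824272  0.13907595  0.12813613]
 [ 0.00319216  0.15951852  0.13505347]]
[  5. 147. 130.] 0.76
```

View pics/w4.png

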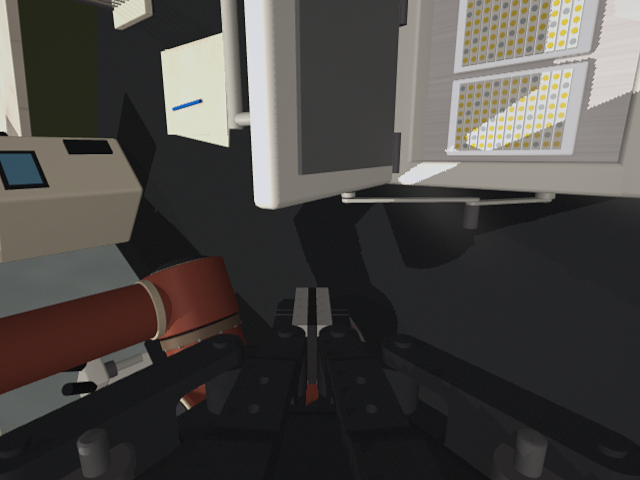

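The knob hangs at pixel (471,215), below the two bars. Its centre is about incubator (0, 149, 128) mm. I'll go to 25 mm off it along the tool axis.

```bash
python3 -m inch '[[[0,0.02,0.023],[0,0,0],0],[[0,0.0265,0.03],[0,0,0],0],[[0,0.0265,0.03],[0,0,0],0],[[0,0.0265,0.03],[0,0,0],0],[[0,0.0265,0.03],[0,0,0],0],[[0,0.0225,0.026],[0,0,0],0],[[0,0.011,0.012],[0,0,0],0],[[0,0,0],[0,0,0],0]]'; python3 - <<'E'
from h import *
rep()
p,W=cloud("wrist"); cv2.imwrite("pics/w5.png",p[:,:,::-1])
E
```

```text
time: 12.65
tool_pos: [0.4502, -0.1676, 0.1717]
tool_rot: [-0.358, 0.908, 0.204, -0.081]
contact_force: [0.1, 0.6, -0.2]
gripper_width: 0.004
grasp_force: 0.0
t 12.65 tcp inc mm [-38.4 150.2 171.7] grasp [-34.3 150.2 167.3] axes in inc: [[0.001, -1.0, -0.001], [-0.731, -0.0, -0.683], [0.683, 0.002, -0.731]] F [ 0.1  0.6 -0.2] w 0.004 g 0.0 q [-0.67  0.17  1.75  0.32  1.9   0.45]
```

View pics/w5.png

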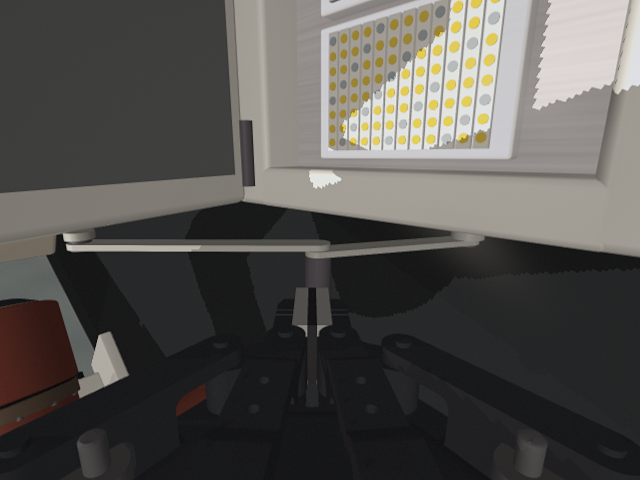

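The knob at (318,270) lies right in line with the shut fingertips at (312,305). Pressing.

```bash
python3 -m inch '[[[0,0,0.01],[0,0,0],0],[[0,0,0.01],[0,0,0],0],[[0,0,0.004],[0,0,0],0],[[0,0,0.004],[0,0,0],0],[[0,0,0.004],[0,0,0],0],[[0,0,0.004],[0,0,0],0]]'; python3 -c "from h import *;rep()"; python3 -m inch '[[[0,0,0.004],[0,0,0],0],[[0,-0.0005,0.004],[0,0,0],0],[[0,-0.0005,0.004],[0,0,0],0]]'; python3 -c "from h import *;rep()"
```

```text
time: 13.3
tool_pos: [0.4405, -0.1465, 0.1465]
tool_rot: [-0.357, 0.908, 0.204, -0.08]
contact_force: [0.2, -1.3, 1.5]
gripper_width: 0.0
grasp_force: 0.7
t 13.3 tcp inc mm [-15.1 150.  146.5] grasp [-11.  150.  142.1] axes in inc: [[0.0, -1.0, 0.0], [-0.732, -0.0, -0.681], [0.681, -0.0, -0.732]] F [ 0.2 -1.3  1.5] w 0.0 g 0.656869187951088 q [-0.66  0.16  1.81  0.33  1.85  0.45]
time: 13.6
tool_pos: [0.4364, -0.1382, 0.1378]
tool_rot: [-0.357, 0.908, 0.204, -0.08]
contact_force: [0.3, 0.3, 0.4]
gripper_width: -0.003
grasp_force: 0.4
t 13.6 tcp inc mm [ -5.8 150.2 137.8] grasp [ -1.7 150.2 133.4] axes in inc: [[0.0, -1.0, -0.0], [-0.732, -0.0, -0.682], [0.682, 0.0, -0.732]] F [0.3 0.3 0.4] w -0.003 g 0.35312404157593846 q [-0.65  0.16  1.83  0.33  1.83  0.45]
```

```bash
python3 -m inch '[[[0,-0.0005,0.004],[0,0,0],0],[[0,-0.0005,0.004],[0,0,0],0],[[0,0,0.003],[0,0,0],0]]'; python3 -m inch '[[[0,0,0.002],[0,0,0],0],[[0,0,0],[0,0,0],0]]';python3 - <<'E'
from h import *
rep()
p,W=cloud("wrist"); cv2.imwrite("pics/w6.png",p[:,:,::-1])
E
```

```text
time: 13.9
tool_pos: [0.4336, -0.132, 0.1319]
tool_rot: [-0.356, 0.908, 0.204, -0.08]
contact_force: [1.0, -11.0, 12.5]
gripper_width: 0.001
grasp_force: 7.7
time: 14.1
tool_pos: [0.4336, -0.132, 0.132]
tool_rot: [-0.355, 0.909, 0.204, -0.08]
contact_force: [0.2, -9.3, 10.8]
gripper_width: 0.002
grasp_force: 6.7
t 14.1 tcp inc mm [  0.9 150.  132. ] grasp [  5.  150.  127.6] axes in inc: [[0.001, -1.0, 0.0], [-0.735, -0.001, -0.678], [0.678, 0.0, -0.735]] F [ 0.2 -9.3 10.8] w 0.002 g 6.737603265792131 q [-0.64  0.15  1.85  0.33  1.81  0.45]
```

View pics/w6.png

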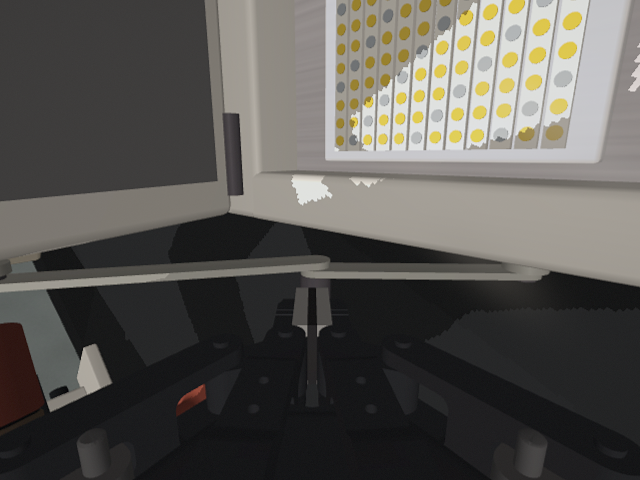

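The elbow has gone past straight (knob at about (316,278)), and the force rose to about 14 N where the stop should be. I'll retract and check the knob position.

```bash
python3 -m inch '[[[0,0,-0.005],[0,0,0],0],[[0,0,-0.015],[0,0,0],0],[[0,0,-0.03],[0,0,0],0],[[0,0,-0.04],[0,0,0],0],[[0,0,-0.04],[0,0,0],0],[[0,-0.02,-0.03],[0,0,0],0],[[0,-0.02,-0.02],[0,0,0],0],[[0,0,0],[0,0,0],0]]'; python3 - <<'E'
from h import *
rep()
p,W=cloud("wrist"); cv2.imwrite("pics/w7.png",p[:,:,::-1])
P=W.reshape(-1,3); I=np.array([(P-O)@ex,(P-O)@ey,P[:,2]]).T
b=I[(I[:,1]>.140)&(I[:,1]<.160)&(I[:,2]>.085)&(I[:,2]<.16)&(abs(I[:,0])<.06)]
print(len(b),np.median(b,0))
for q,s in look("wrist",["stay_knob"])["stay_knob"]: print((inc(q)*1e3).round(),s)
E
```

```text
time: 14.95
tool_pos: [0.4739, -0.2157, 0.2931]
tool_rot: [-0.355, 0.909, 0.205, -0.078]
contact_force: [0.3, 0.4, 0.2]
gripper_width: 0.002
grasp_force: 0.0
t 14.95 tcp inc mm [-91.9 149.4 293.1] grasp [-87.8 149.4 288.7] axes in inc: [[0.0, -1.0, 0.004], [-0.737, -0.003, -0.676], [0.676, -0.003, -0.737]] F [0.3 0.4 0.2] w 0.002 g 0.0 q [-0.71  0.16  1.55  0.33  2.11  0.49]
317 [0.01798885 0.14999833 0.11062854]
[ 17. 143. 113.] 0.98
```

View pics/w7.png

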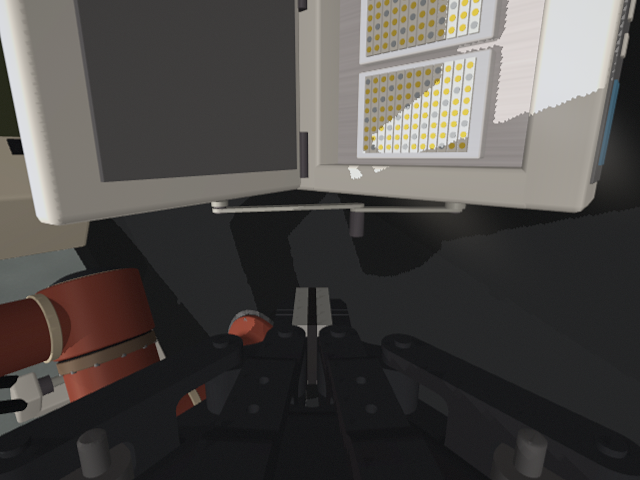

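The knob at (356,222) has its centre at about incubator (22, 106) mm. That matches the stop at (24, 108); dead straight would be (15, 117). Nothing touches the robot, so I'm handing in.

```bash
python3 -c "
from plant import manip
print(manip.job_done())"
```

```text
the job is handed in; nothing more can be done
None
```

The lid is open at about 1.35 rad, measured before I pressed the stay. The elbow now rests at its stop, the arm is clear of everything, and the job was handed in at about 15 s; no verdict came back.

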